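# Hook out the wide slide tray

## Task

The tray of the wider slide dryer has to come out so the slides can be collected. Pick up the pull hook, lower its turned-down tip into the finger hole of the wide tray while the tray is still closed, and use the hook to pull that tray out by about 10 cm (80 mm at the least). Then lift the hook out of the hole and stand it upright on the bench again, clear of the tray; leave the narrow tray closed.

Things in the scene. Friction and masses are not known exactly. Their poses are not given: they have to be found in the camera images.
- puller: Loose pull hook (0.10-0.20 kg), an upside-down U of 9 mm steel rod standing on the bench. Origin: lower end of the tip leg; z up; x level, from heel to tip. Level rod at z = 70 mm runs back to x = -120 mm, then down to a heel bar 14 x 60 x 8 mm standing level with the tip's end. Black handle to grip: centre x = -60, z = 70 mm; 76 long (x), 16 wide (y), 20 mm high.
- wide_hole (a point): Centre of the wide tray's round finger hole (32 mm, through), on top of its tongue, 39 mm above the bench; moves with the tray. Tongue 56 (x) x 60 (y) x 5 mm, free below. z up; x level, into the housing: pull along -x. Tray front is 28 mm behind the hole. White housing, fixed, 165 wide, 200 deep, 81 mm high: the wider of two side by side, left or right.
- wide_tray (a joint): How far the wide tray (aluminium, about 147 mm wide, carrying glass slides) is pulled out, m: 0 shut, 0.12 at its stop. It starts between 0 and 0.015, slides with about 1.5 N of friction and stays where it is left.
- narrow_tray (a joint): How far the narrow unit's tray (housing 100 mm wide, otherwise alike, same tongue and hole) is pulled out, m: 0 shut, 0.12 at its stop. It starts between 0 and 0.008 and has to stay closed (below 0.02).
Not all that is in view belongs to the job. What is meant by the puller is not purple, and is the larger of those in its own colour.

How it is judged:
On the way, in this order (a step that is already met when the one before it is completed fails the run):
1. the hook's tip is down through the finger hole of the wide tray, the tray still closed (out by less than 40 mm) (horizontal distance between puller and wide_hole below 0.016 m and z of puller in the frame of wide_hole below -0.01 m and value of joint wide_tray below 0.04 m), for 0.2 s.
2. the wide tray is out by more than 80 mm with the hook still in its hole (horizontal distance between puller and wide_hole below 0.016 m and z of puller in the frame of wide_hole below -0.01 m and value of joint wide_tray above 0.08 m), for 0.1 s.
At the end, for the whole second after the job is handed in: The wide tray is out by more than 80 mm, the narrow tray by less than 20 mm, and the hook stands upright (within 11 degrees) and at rest on the bench, its tip's lower end less than 12 mm above it and more than 40 mm to the side of the centre of the wide tray's hole (value of joint wide_tray above 0.08 m and value of joint narrow_tray below 0.02 m and horizontal distance between puller and wide_hole above 0.04 m and height (world z) of puller below 0.012 m and angle between puller's own z axis and vertical below 0.2 rad and linear speed of puller below 0.02 m/s); the robot touches nothing.
It fails at once if the narrow tray is pulled out by more than 20 mm (value of joint narrow_tray above 0.02 m).
It also fails if it takes over 51 s, if anything falls off the work surface, if the arm or the gripper's body presses on something with over 40 N, if the wrist force passes 120 N, or if a joint passes its speed limit or range.

## Robot

A 7-joint arm with a two-finger parallel gripper is mounted at the origin on the work surface. World frame = base frame: x ahead of the robot, y to its left, z up, the work surface at z = 0. Lengths are in m, angles in rad, forces in N, time in s.
With the tool pointing down it reaches from about 0.4 to 0.9 m from the base axis. Payload 5.5 kg.
Tool frame: the origin (TCP) lies at the very end of the fingers, on their centre line; the grasp point (between the pads) lies 19 mm behind it; z points along the fingers, y is the line along which they close (so a half turn about z gives the same grasp; the last joint's range is limited). The gripper opens to 85 mm and grips with 20 to 120 N. Pads are 22 mm wide; open, the fingers measure 114 mm over their backs; the gripper's body (76 mm by 85 mm) begins 54 mm behind the grasp point. The pads swing forward as they close: fully open they stand 13 mm farther back than shut.
Start: joints at [1.378, 0.501, -0.427, 1.55, 0.221, 1.138, -0.21], TCP at [0.286, -0.584, 0.231] pointing down, gripper open.
Joint ranges: [-2.88, 2.88], [-0.31, 2.03], [-1.54, 1.56], [0.2, 2.42], [-1.41, 4.55], [0.19, 2.02], [-2.57, 2.57]. Speed limits (rad/s): [2.57, 2.57, 3.14, 3.14, 3.14, 3.14, 3.14].

## Interface

Orientations are given as a unit quaternion [w, x, y, z].
In Python, from workcell import * gives the robot as it stands. The module is installed in compiled form; this text tells all that it offers.
- The arm moves only by the shell command python3 -m handwheel 'ROWS' [FORCE]. ROWS is JSON, a list of rows, each an object of numbers: "gripper": the closure, from 0 (fully open) to 1 (shut); "tx", "ty", "tz": the shift along the tool's x, y, z each as a share of 50 cm, from -1 to 1; "ax", "ay", "az": the turn, a rotation vector about the tool's x, y, z each as a share of pi/2 rad, from -1 to 1. In form: [{"gripper": .., "tx": .., "ty": .., "tz": .., "ax": .., "ay": .., "az": ..}, ...]. A call has 1 to 8 rows; each row is the pose to reach, as a shift and turn from the pose commanded when the call began, along the tool's axes at that moment; what a row does not reach only later rows make up. A row lasts 1/12 s, in which the tool goes at most 41.7 mm and 7.16 degrees, less where a joint would pass 70% of its speed; a pose out of reach is approached as far as the arm can. A call with a number of a shift or a turn outside -1 to 1 is refused whole. A call with a gripper value outside its range is refused whole. The fingers move at their own pace and stop on an object; FORCE is the grip in N (left out, the last holds). Time passes only in rows, so rows that repeat a pose let the fingers close. It gives the time, the measured TCP pose, the force, the opening and the grip force at its end, in the units of the state.
- observe(): the state, without advancing time (a new reading comes with each control period).
- get_image(name): name is "scene" or "side" or "wrist"; returns a dict with "color" (384x512x3 uint8, red, green, blue), "depth" (384x512 float32, m along the optical axis (not along the pixel's ray), 0 where there is no reading), "fx", "fy", "cx", "cy" (pixels), "dist_coeffs" ([k1, k2, p1, p2, k3] as OpenCV has them; the pictures are not rectified), "R" (3x3) and "t" (3): a world point X has camera coordinates R X + t. Camera axes: x right, y down, z forward; pixel columns grow to the right and rows downward; lengths in m; the calibration is good to about 2 mm. A picture is of the moment at which its call begins.
- hand_in(): hands the job in; it is judged then, once.
Trained networks look in a picture, given as the dict that the camera call returned (one of the last four; its "shot" number tells which), for a name from the list of things; names that differ only in an ending like _2 or _b are one class to them, and where a whole thing is asked for, a point or a joint stands for the part that bears it (a point fixed in the world has none). Each returns a list of dicts, best first, with "conf" (0 to 1); they miss things now and then, are a little off and sometimes report something else, mostly with a low value. They report only what shows in the picture. A call takes as long as a camera call. They do not tell look-alikes from the thing itself.
- search_frame(name, picture): "xyz" ([x, y, z] in m, in the coordinates of the camera as it stood for that picture, good to about 4 mm: the middle of the surface that is visible of it).
The state is a dict: "time_s": time; "joint_positions": joint angles; "dq": joint speeds; "joint_torque": joint torques, N m; "tcp_pos": TCP position; "tool_rot": TCP orientation; "ft_force": force on the tool from outside, world axes, zero at the start; "ft_torque": the same for the moment, N m; "grip_width": opening from 0.0 (shut) to 1.0 (fully open); "grasp_force": force on a finger pad.
Only numpy, scipy, OpenCV 4.12 (cv2) and the standard library are available. Lean on these libraries where they do the work, as an engineer would, in place of code of your own. Each camera call takes 0.05 s, during which the arm holds its last target. There are 200 camera calls.

## Working session

There is one attempt and no reset: what is moved stays moved. The work goes in short steps, Python scripts to look and compute and a shell command to move; the robot and the scene stay as the last step left them, time stands still between calls to the robot, and variables do not carry over. Pictures are saved under pics/ and viewed, at most 11 in all, crops included, and the job is handed in when it is done.

```bash
mkdir -p pics
cat > h.py <<'E'
from workcell import *
import numpy as np, cv2
def world(p,im): return np.array(im["R"]).T@(np.array(p)-np.array(im["t"]))
def pix(X,im):
    K=np.array([[im["fx"],0,im["cx"]],[0,im["fy"],im["cy"]],[0,0,1]])
    r,_=cv2.Rodrigues(np.array(im["R"])); return cv2.projectPoints(np.array(X,float).reshape(-1,3),r,np.array(im["t"],float),K,np.array(im["dist_coeffs"]))[0].reshape(-1,2)
def cloud(im):
    K=np.array([[im["fx"],0,im["cx"]],[0,im["fy"],im["cy"]],[0,0,1]])
    h,w=im["depth"].shape; g=np.stack(np.meshgrid(np.arange(w),np.arange(h)),-1).reshape(-1,1,2).astype(float)
    n=cv2.undistortPoints(g,K,np.array(im["dist_coeffs"])).reshape(h,w,2); d=im["depth"][...,None]
    return (np.concatenate([n*d,d],-1)-np.array(im["t"]))@np.array(im["R"])
def save(n,im,crop=None,s=1):
    c=im["color"][...,::-1]
    if crop: c=c[crop[1]:crop[3],crop[0]:crop[2]]
    cv2.imwrite("pics/"+n,cv2.resize(c,None,fx=s,fy=s,interpolation=cv2.INTER_CUBIC))
E
python3 - <<'E'
from h import *
ims={n:get_image(n) for n in("scene","side")}
for n,im in ims.items():
    for k in("puller","wide_hole","wide_tray","narrow_tray"):
        for r in search_frame(k,im)[:4]:
            X=world(r["xyz"],im); print(n,k,round(r["conf"],2),X.round(3),pix(X,im)[0].round())
c=np.hstack([ims[n]["color"] for n in ims])[...,::-1]
cv2.imwrite("pics/a.png",cv2.resize(c,(800,300),interpolation=cv2.INTER_AREA))
save("s.png",ims["scene"],None,1.5)
s=observe();print(s["time_s"],s["tcp_pos"],s["tool_rot"])
E
```

```text
scene puller 0.85 [0.453 0.34  0.066] [279. 124.]
scene puller 0.67 [0.43  0.197 0.07 ] [247. 145.]
scene puller 0.5 [0.517 0.46  0.056] [315. 115.]
scene wide_hole 0.73 [ 0.637 -0.122  0.041] [241. 252.]
scene wide_tray 0.56 [ 0.634 -0.126  0.04 ] [239. 253.]
scene narrow_tray 0.75 [0.615 0.136 0.041] [288. 189.]
side puller 0.95 [0.429 0.205 0.068] [279. 247.]
side puller 0.79 [0.444 0.349 0.069] [234. 287.]
side puller 0.64 [0.509 0.466 0.055] [167. 318.]
side wide_hole 0.89 [ 0.647 -0.111  0.041] [268. 168.]
side wide_tray 0.68 [ 0.649 -0.112  0.045] [268. 167.]
side narrow_tray 0.94 [0.646 0.141 0.036] [217. 212.]
side narrow_tray 0.74 [ 0.651 -0.113  0.041] [268. 167.]
0.5 [ 0.28610975 -0.58361071  0.23126666] [-2.47828159e-05  9.74148717e-01  2.25907672e-01  8.94892296e-06]
```

View pics/s.png

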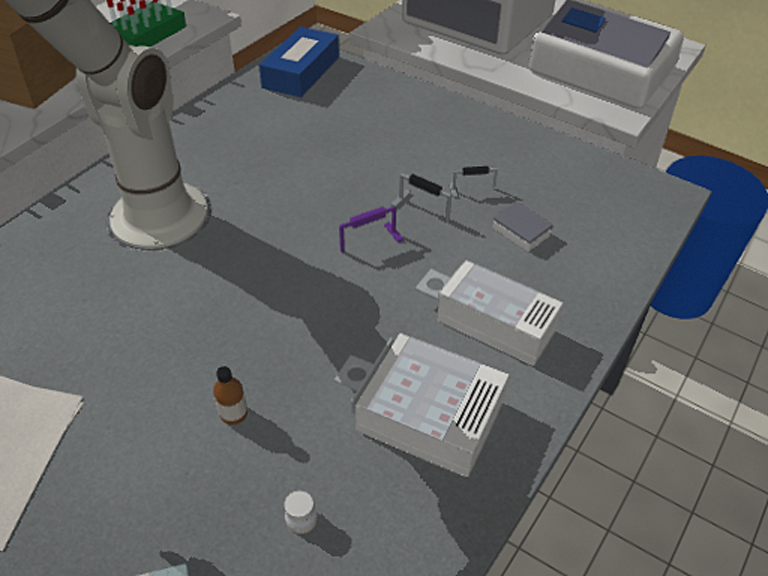

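View pics/a.png

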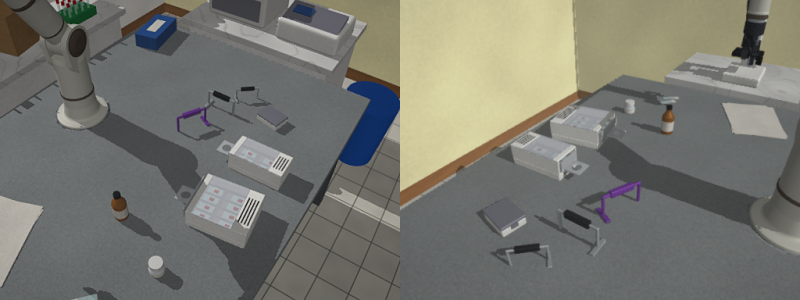

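The wide unit is at scene (241,252) and the narrow one at (288,189). There are three possible pullers:
- Purple at scene (247,145): the wrong colour.
- Large steel/black at (279,124): my choice.
- Small steel/black at (315,115): the smaller of its colour.

Run:
```python
from h import *
out=[]
for n in("scene","side"):
    im=get_image(n); P=cloud(im); 
    X=P.reshape(-1,3); rgb=im["color"].reshape(-1,3).astype(int)
    ok=(im["depth"].ravel()>0)
    m=ok&(np.hypot(X[:,0]-.45,X[:,1]-.345)<.11)&(X[:,2]>.05)&(X[:,2]<.1)
    m&=np.hypot(X[:,0]-.43,X[:,1]-.2)>.08
    m&=np.hypot(X[:,0]-.513,X[:,1]-.463)>.07
    Q=X[m]; print(n,"rod",len(Q),Q.mean(0).round(3)); 
    bl=m&(rgb.sum(1)<150);B=X[bl];
    if len(B)>5:
        u=np.linalg.svd(B[:,:2]-B[:,:2].mean(0),full_matrices=False)[2][0]; t=(B[:,:2]-B[:,:2].mean(0))@u
        print(" black",len(B),B.mean(0).round(3),"mid",(B[:,:2].mean(0)+u*(t.max()+t.min())/2).round(3),"yaw",np.degrees(np.arctan2(u[1],u[0])).round(1),"len",np.ptp(t).round(3),"z",B[:,2].max().round(3))
    u=np.linalg.svd(Q[:,:2]-Q[:,:2].mean(0),full_matrices=False)[2][0];t=(Q[:,:2]-Q[:,:2].mean(0))@u
    print(" yaw",np.degrees(np.arctan2(u[1],u[0])).round(1),"ends",(Q[:,:2].mean(0)+np.outer([t.min(),t.max()],u)).round(3).tolist())
    # housings top: z~0.081
    for c in((.75,-.12),(.75,.14)):
        hm=ok&(abs(X[:,2]-.081)<.006)&(np.hypot(X[:,0]-c[0],X[:,1]-c[1])<.16)&(X[:,1]>.03 if c[1]>0 else X[:,1]<.05)
        r=cv2.minAreaRect(X[hm][:,:2].astype(np.float32)*1000); print(" top",hm.sum(),r)
    for c in((.64,-.12),(.63,.138)):
        hm=ok&(abs(X[:,2]-.039)<.006)&(np.hypot(X[:,0]-c[0],X[:,1]-c[1])<.06)
        Q=X[hm]; print(" tongue",len(Q),Q.mean(0).round(3) if len(Q) else 0)
    C=pix([.45,.345,.03],im)[0].astype(int); D=pix([.63,-.12,.04],im)[0].astype(int)
    for c in(C,D):
        out.append(cv2.resize(im["color"][c[1]-40:c[1]+40,c[0]-50:c[0]+50,::-1],(400,300),interpolation=cv2.INTER_CUBIC)); print(" crop origin",c-[50,40])
cv2.imwrite("pics/b.png",np.vstack([np.hstack(out[:2]),np.hstack(out[2:])]))
```

```text
scene rod 232 [0.467 0.341 0.073]
 black 139 [0.466 0.341 0.077] mid [0.466 0.341] yaw -1.0 len 0.076 z 0.087
 yaw -0.1 ends [[0.4, 0.342], [0.533, 0.341]]
 top 4757 ((757.4591674804688, -95.82415771484375), (211.43145751953125, 170.8042449951172), 8.672819137573242)
 top 2056 ((754.1533813476562, 145.32176208496094), (200.7944793701172, 110.5731201171875), 2.8611996173858643)
 tongue 260 [ 0.614 -0.118  0.04 ]
 tongue 191 [0.616 0.135 0.039]
 crop origin [228  91]
 crop origin [189 210]
side rod 599 [0.46  0.348 0.074]
 black 387 [0.461 0.349 0.076] mid [0.463 0.349] yaw -179.4 len 0.073 z 0.083
 yaw -179.5 ends [[0.529, 0.349], [0.4, 0.347]]
 top 1757 ((762.269287109375, -97.13259887695312), (201.31521606445312, 171.84873962402344), 8.554707527160645)
 top 1701 ((754.8875732421875, 143.70216369628906), (201.67855834960938, 104.32743835449219), 1.7578355073928833)
 tongue 279 [ 0.638 -0.114  0.04 ]
 tongue 393 [0.629 0.143 0.04 ]
 crop origin [183 257]
 crop origin [224 128]
```

View pics/b.png

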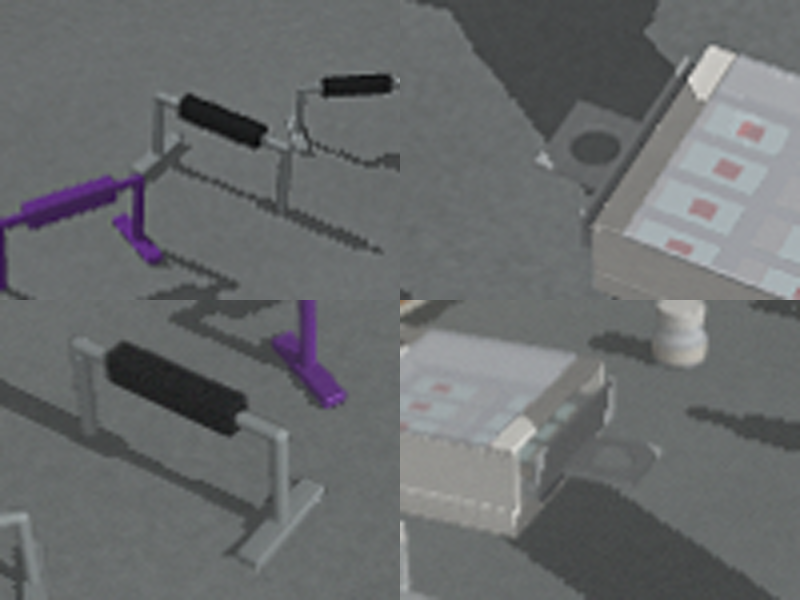

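The close crops confirm the choice. The large hook's heel bar is on the robot side (x≈0.40) and its tip at x≈0.53, so its yaw is about 0. The wide tray's hole is at scene (238,247) and its yaw is about 8.6°.

```bash
cat >> h.py <<'E'
from scipy.spatial.transform import Rotation as Ro
def rel(pos,yaw):
    s=observe(); q=np.array(s["tool_rot"]); R=Ro.from_quat(q[[1,2,3,0]])
    T=Ro.from_euler("z",yaw,degrees=True)*Ro.from_euler("x",180,degrees=True)
    d=R.inv().apply(np.array(pos)-s["tcp_pos"])/.5; a=(R.inv()*T).as_rotvec()/(np.pi/2)
    print("t",round(s["time_s"],2),"tcp",np.array(s["tcp_pos"]).round(4),"T",d.round(4),"A",a.round(4),"F",np.array(s["ft_force"]).round(1),"w",round(s["grip_width"],3),"g",s["grasp_force"])
def onplane(uv,z,im):
    K=np.array([[im["fx"],0,im["cx"]],[0,im["fy"],im["cy"]],[0,0,1]])
    n=cv2.undistortPoints(np.array(uv,float).reshape(1,1,2),K,np.array(im["dist_coeffs"])).ravel()
    R=np.array(im["R"]);o=-R.T@np.array(im["t"]);v=R.T@np.array([*n,1]);return o+v*(z-o[2])/v[2]
E
python3 -m handwheel '[{"gripper":0,"tx":0.588,"ty":-0.456,"tz":-0.06,"az":0.29},{"gripper":0,"tx":0.588,"ty":-0.456,"tz":-0.06,"az":0.29},{"gripper":0,"tx":0.588,"ty":-0.456,"tz":-0.06,"az":0.29},{"gripper":0,"tx":0.588,"ty":-0.456,"tz":-0.06,"az":0.29},{"gripper":0,"tx":0.588,"ty":-0.456,"tz":-0.06,"az":0.29},{"gripper":0,"tx":0.588,"ty":-0.456,"tz":-0.06,"az":0.29},{"gripper":0,"tx":0.588,"ty":-0.456,"tz":-0.06,"az":0.29},{"gripper":0,"tx":0.588,"ty":-0.456,"tz":-0.06,"az":0.29}]'
python3 - <<'E'
from h import *
rel([.53,-.117,.27],8.6)
i=get_image("scene");print(onplane((237.75,247.5),.039,i))
i=get_image("side");print(onplane((279,167.5),.039,i))
E
```

```text
t 0.6 tcp [ 0.2861 -0.5836  0.2313] T [ 0.8487 -0.6233 -0.0773] A [-0.     -0.      0.1946] F [ 0.5 -0.9  0.7] w 0.996 g 0.0
[ 0.62039497 -0.11308653  0.039     ]
[ 0.62349688 -0.13335847  0.039     ]$[0]: bad value
```

```bash
python3 -m handwheel '[{"gripper":0,"tx":0.588,"ty":-0.456,"tz":-0.06,"ax":0,"ay":0,"az":0.29},{"gripper":0,"tx":0.588,"ty":-0.456,"tz":-0.06,"ax":0,"ay":0,"az":0.29},{"gripper":0,"tx":0.588,"ty":-0.456,"tz":-0.06,"ax":0,"ay":0,"az":0.29},{"gripper":0,"tx":0.588,"ty":-0.456,"tz":-0.06,"ax":0,"ay":0,"az":0.29},{"gripper":0,"tx":0.588,"ty":-0.456,"tz":-0.06,"ax":0,"ay":0,"az":0.29},{"gripper":0,"tx":0.588,"ty":-0.456,"tz":-0.06,"ax":0,"ay":0,"az":0.29},{"gripper":0,"tx":0.588,"ty":-0.456,"tz":-0.06,"ax":0,"ay":0,"az":0.29},{"gripper":0,"tx":0.588,"ty":-0.456,"tz":-0.06,"ax":0,"ay":0,"az":0.29}]'
python3 - <<'E'
from h import *
rel([.53,-.117,.27],8.6)
E
```

```text
time_s: 1.37
tcp_pos: [0.4329, -0.2834, 0.2586]
tool_rot: [0.0, 1.0, 0.0, 0.0]
ft_force: [1.8, -0.2, 0.2]
grip_width: 0.999
grasp_force: 0.0
t 1.37 tcp [ 0.4329 -0.2834  0.2586] T [ 0.1944 -0.3326 -0.0229] A [ 0.0006 -0.0003 -0.0954] F [ 1.8 -0.2  0.2] w 0.999 g 0.0
```

```bash
python3 -m handwheel '[{"gripper":0,"tx":0.19,"ty":-0.33,"tz":-0.02,"ax":0,"ay":0,"az":-0.095},{"gripper":0,"tx":0.19,"ty":-0.33,"tz":-0.02,"ax":0,"ay":0,"az":-0.095},{"gripper":0,"tx":0.19,"ty":-0.33,"tz":-0.02,"ax":0,"ay":0,"az":-0.095},{"gripper":0,"tx":0.19,"ty":-0.33,"tz":-0.02,"ax":0,"ay":0,"az":-0.095},{"gripper":0,"tx":0.19,"ty":-0.33,"tz":-0.02,"ax":0,"ay":0,"az":-0.095},{"gripper":0,"tx":0.19,"ty":-0.33,"tz":-0.02,"ax":0,"ay":0,"az":-0.095},{"gripper":0,"tx":0.19,"ty":-0.33,"tz":-0.02,"ax":0,"ay":0,"az":-0.095}]'
python3 - <<'E'
from h import *
im=get_image("wrist");save("w1.png",im,None,1.5)
for k in("wide_hole","wide_tray","narrow_tray"):
    for r in search_frame(k,im)[:3]:
        X=world(r["xyz"],im); print(k,round(r["conf"],2),X.round(4),pix(X,im)[0].round())
P=cloud(im);X=P.reshape(-1,3);ok=im["depth"].ravel()>0
hm=ok&(abs(X[:,2]-.039)<.004)&(np.hypot(X[:,0]-.63,X[:,1]+.117)<.07)
print(hm.sum(),cv2.minAreaRect(X[hm][:,:2].astype(np.float32)*1000))
print(pix([.625,-.118,.039],im))
rel([.464,.345,.2],0)
E
```

```text
time_s: 1.95
tcp_pos: [0.5279, -0.1182, 0.2684]
tool_rot: [-0.0, 0.997, 0.077, 0.0]
ft_force: [-0.6, -0.7, 0.7]
grip_width: 0.998
grasp_force: 0.0
wide_hole 0.66 [ 0.6487 -0.1172  0.0346] [273.  52.]
wide_tray 0.72 [ 0.6496 -0.118   0.0351] [274.  52.]
narrow_tray 0.6 [0.641  0.136  0.0406] [47. 28.]
3430 ((633.5987548828125, -116.5112533569336), (76.178466796875, 131.88818359375), 8.56507396697998)
[[270.08536616  74.08070677]]
t 2.15 tcp [ 0.5265 -0.122   0.2679] T [ 0.0131 -0.9424  0.1352] A [0.0004 0.0005 0.0934] F [-0.3  0.  -0.3] w 1.002 g 0.0
```

View pics/w1.png

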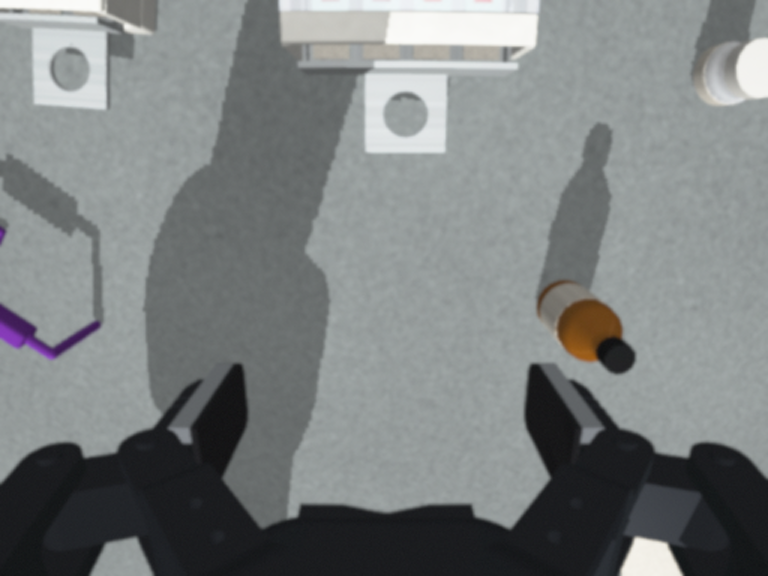

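```bash
python3 -c "
from h import *
im=get_image('wrist');print(onplane((270,76),.039,im)); rel([.40,.345,.26],0)"
python3 -m handwheel '[{"gripper":0,"tx":-0.11,"ty":-0.96,"tz":0.02,"ax":0,"ay":0,"az":0.095},{"gripper":0,"tx":-0.11,"ty":-0.96,"tz":0.02,"ax":0,"ay":0,"az":0.095},{"gripper":0,"tx":-0.11,"ty":-0.96,"tz":0.02,"ax":0,"ay":0,"az":0.095},{"gripper":0,"tx":-0.11,"ty":-0.96,"tz":0.02,"ax":0,"ay":0,"az":0.095},{"gripper":0,"tx":-0.11,"ty":-0.96,"tz":0.02,"ax":0,"ay":0,"az":0.095},{"gripper":0,"tx":-0.11,"ty":-0.96,"tz":0.02,"ax":0,"ay":0,"az":0.095},{"gripper":0,"tx":-0.11,"ty":-0.96,"tz":0.02,"ax":0,"ay":0,"az":0.095},{"gripper":0,"tx":-0.11,"ty":-0.96,"tz":0.02,"ax":0,"ay":0,"az":0.095}]'
python3 -c "
from h import *
rel([.40,.345,.26],0)"
```

```text
[ 0.62115078 -0.1230391   0.039     ]
t 2.2 tcp [ 0.5265 -0.122   0.2679] T [-0.1138 -0.9609  0.0154] A [0.0003 0.0004 0.0934] F [-0.9  0.  -0.2] w 1.002 g 0.0
time_s: 2.87
tcp_pos: [0.44, 0.2019, 0.2615]
tool_rot: [0.0, 1.0, -0.001, 0.001]
ft_force: [0.1, 0.4, 0.2]
grip_width: 1.002
grasp_force: 0.0
t 2.87 tcp [0.44   0.2019 0.2615] T [-0.0808 -0.286   0.0026] A [ 0.0005 -0.0007 -0.0017] F [0.1 0.4 0.2] w 1.002 g 0.0
```

```bash
python3 -m handwheel '[{"gripper":0,"tx":-0.08,"ty":-0.286,"tz":0,"ax":0,"ay":0,"az":0},{"gripper":0,"tx":-0.08,"ty":-0.286,"tz":0,"ax":0,"ay":0,"az":0},{"gripper":0,"tx":-0.08,"ty":-0.286,"tz":0,"ax":0,"ay":0,"az":0},{"gripper":0,"tx":-0.08,"ty":-0.286,"tz":0,"ax":0,"ay":0,"az":0},{"gripper":0,"tx":-0.08,"ty":-0.286,"tz":0,"ax":0,"ay":0,"az":0},{"gripper":0,"tx":-0.08,"ty":-0.286,"tz":0,"ax":0,"ay":0,"az":0}]'
python3 - <<'E'
from h import *
im=get_image("wrist");save("w2.png",im,None,1.5)
X=cloud(im).reshape(-1,3);rgb=im["color"].reshape(-1,3).astype(int);ok=im["depth"].ravel()>0
m=ok&(X[:,2]>.06)&(X[:,2]<.1)&(np.hypot(X[:,0]-.464,X[:,1]-.345)<.1)&(rgb.sum(1)<150)
B=X[m];print(len(B),B.mean(0),cv2.minAreaRect(B[:,:2].astype(np.float32)*1000))
print(pix([[.464,.345,.08],[.526,.345,.075],[.404,.345,.075]],im))
rel([.464,.345,.051],0)
E
```

```text
time_s: 3.37
tcp_pos: [0.3997, 0.3455, 0.2612]
tool_rot: [-0.0, 1.0, 0.002, -0.0]
ft_force: [-0.2, -1.1, -0.1]
grip_width: 1.003
grasp_force: 0.0
989 [0.46677153 0.34460371 0.08002865] ((466.0950927734375, 344.2803955078125), (12.619318008422852, 73.41548919677734), 89.9247055053711)
[[257.64501908 104.08148117]
 [257.83040557  38.15253662]
 [257.44777001 162.66281847]]
t 3.42 tcp [0.4006 0.3438 0.261 ] T [ 0.1267 -0.0028  0.4199] A [ 0.0006 -0.      0.0001] F [ 0.6 -0.5  0.5] w 1.0 g 0.0
```

View pics/w2.png

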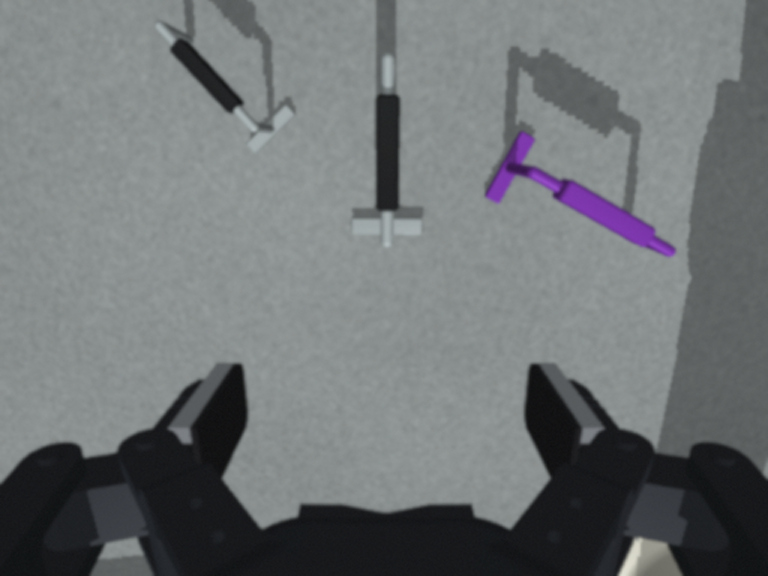

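```bash
python3 -m handwheel '[{"gripper":0.3,"tx":0.08,"ty":0,"tz":0,"ax":0,"ay":0,"az":0},{"gripper":0.3,"tx":0.131,"ty":0,"tz":0.06,"ax":0,"ay":0,"az":0},{"gripper":0.3,"tx":0.131,"ty":0,"tz":0.14,"ax":0,"ay":0,"az":0},{"gripper":0.3,"tx":0.131,"ty":0,"tz":0.22,"ax":0,"ay":0,"az":0},{"gripper":0.3,"tx":0.131,"ty":0,"tz":0.30,"ax":0,"ay":0,"az":0},{"gripper":0.3,"tx":0.131,"ty":0,"tz":0.36,"ax":0,"ay":0,"az":0},{"gripper":0.3,"tx":0.131,"ty":0,"tz":0.42,"ax":0,"ay":0,"az":0},{"gripper":0.3,"tx":0.131,"ty":0,"tz":0.42,"ax":0,"ay":0,"az":0}]' && python3 -m handwheel '[{"gripper":1,"tx":0,"ty":0,"tz":0,"ax":0,"ay":0,"az":0},{"gripper":1,"tx":0,"ty":0,"tz":0,"ax":0,"ay":0,"az":0},{"gripper":1,"tx":0,"ty":0,"tz":0,"ax":0,"ay":0,"az":0},{"gripper":1,"tx":0,"ty":0,"tz":0,"ax":0,"ay":0,"az":0},{"gripper":1,"tx":0,"ty":0,"tz":0,"ax":0,"ay":0,"az":0},{"gripper":1,"tx":0,"ty":0,"tz":0,"ax":0,"ay":0,"az":0},{"gripper":1,"tx":0,"ty":0,"tz":0,"ax":0,"ay":0,"az":0},{"gripper":1,"tx":0,"ty":0,"tz":0,"ax":0,"ay":0,"az":0}]' 70
```

```text
time_s: 4.08
tcp_pos: [0.4638, 0.3383, 0.0455]
tool_rot: [0.004, 1.0, -0.002, -0.004]
ft_force: [-0.8, -0.9, -0.2]
grip_width: 0.705
grasp_force: 0.0
time_s: 4.75
tcp_pos: [0.4679, 0.3452, 0.0537]
tool_rot: [-0.001, 1.0, -0.0, 0.002]
ft_force: [0.7, -0.7, 7.3]
grip_width: 0.172
grasp_force: 69.0
```

```bash
python3 -m handwheel '[{"gripper":1,"tx":0,"ty":0,"tz":-0.04,"ax":0,"ay":0,"az":0},{"gripper":1,"tx":0,"ty":0,"tz":-0.1,"ax":0,"ay":0,"az":0},{"gripper":1,"tx":0,"ty":0,"tz":-0.17,"ax":0,"ay":0,"az":0},{"gripper":1,"tx":0,"ty":0,"tz":-0.24,"ax":0,"ay":0,"az":0},{"gripper":1,"tx":0,"ty":0,"tz":-0.3,"ax":0,"ay":0,"az":0},{"gripper":1,"tx":0,"ty":0,"tz":-0.3,"ax":0,"ay":0,"az":0}]'
python3 - <<'E'
from h import *
im=get_image("wrist");save("w3.png",im,None,1.5)
rel([.5,-.13,.2],8.6)
# where is the hole relative to TCP target: tip 60mm ahead of handle
E
```

```text
time_s: 5.25
tcp_pos: [0.469, 0.3477, 0.209]
tool_rot: [-0.003, 1.0, 0.0, 0.005]
ft_force: [0.3, 1.5, -1.1]
grip_width: 0.173
grasp_force: 68.6
t 5.3 tcp [0.468  0.3464 0.206 ] T [0.0637 0.9529 0.008 ] A [-0.0026 -0.005  -0.0955] F [ 0.4  0.  -1.7] w 0.169 g 68.58257174491882
```

View pics/w3.png

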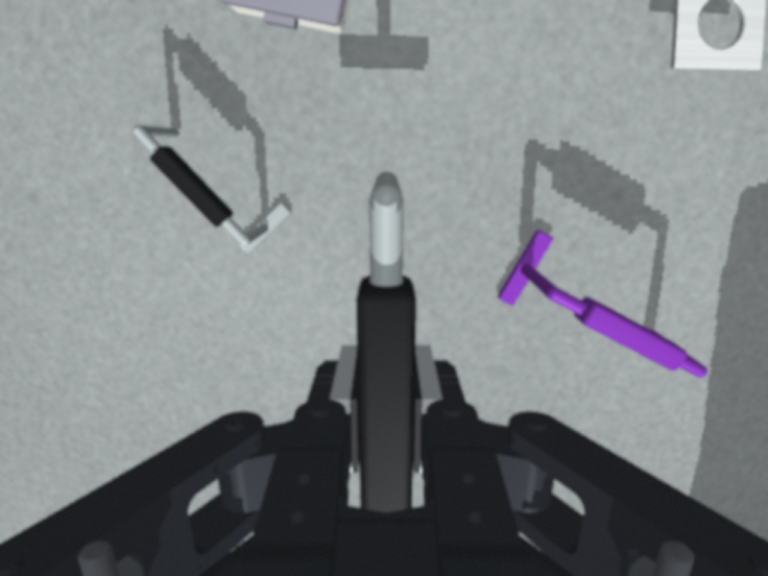

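```bash
python3 -m handwheel '[{"gripper":1,"tx":0.02,"ty":0.05,"tz":0,"ax":0,"ay":0,"az":0},{"gripper":1,"tx":0.05,"ty":0.12,"tz":0,"ax":0,"ay":0,"az":0},{"gripper":1,"tx":0.08,"ty":0.2,"tz":0,"ax":0,"ay":0,"az":0},{"gripper":1,"tx":0.1,"ty":0.28,"tz":0,"ax":0,"ay":0,"az":0},{"gripper":1,"tx":0.11,"ty":0.36,"tz":0,"ax":0,"ay":0,"az":0},{"gripper":1,"tx":0.12,"ty":0.44,"tz":0,"ax":0,"ay":0,"az":0},{"gripper":1,"tx":0.14,"ty":0.52,"tz":0,"ax":0,"ay":0,"az":0},{"gripper":1,"tx":0.15,"ty":0.6,"tz":0,"ax":0,"ay":0,"az":0}]' >/dev/null
python3 -c "
from h import *
rel([.5667,-.1267,.2],8.6)"
```

```text
t 5.97 tcp [0.5406 0.0423 0.2004] T [0.0522 0.3379 0.0009] A [ 0.0001  0.0005 -0.0954] F [ 0.6  0.5 -1.6] w 0.172 g 68.5301399230957
```

```bash
python3 -m handwheel '[{"gripper":1,"tx":0.01,"ty":0.08,"tz":0,"ax":0,"ay":0,"az":-0.04},{"gripper":1,"tx":0.02,"ty":0.16,"tz":0,"ax":0,"ay":0,"az":-0.095},{"gripper":1,"tx":0.04,"ty":0.23,"tz":0,"ax":0,"ay":0,"az":-0.095},{"gripper":1,"tx":0.05,"ty":0.3,"tz":0,"ax":0,"ay":0,"az":-0.095},{"gripper":1,"tx":0.052,"ty":0.336,"tz":0,"ax":0,"ay":0,"az":-0.095},{"gripper":1,"tx":0.052,"ty":0.336,"tz":0,"ax":0,"ay":0,"az":-0.095},{"gripper":1,"tx":0.052,"ty":0.336,"tz":0,"ax":0,"ay":0,"az":-0.095}]' >/dev/null
python3 - <<'E'
from h import *
w=get_image("wrist");side=get_image("side");sc=get_image("scene")
rel([.5667,-.1267,.2],8.6)
c=pix([.6,-.12,.1],side)[0].astype(int);d=pix([.6,-.12,.1],sc)[0].astype(int);print(c,d)
f=lambda im,c:cv2.resize(im["color"][c[1]-50:c[1]+50,c[0]-50:c[0]+50,::-1],(300,300),interpolation=cv2.INTER_CUBIC)
a=cv2.resize(w["color"][...,::-1],(800,600))[:300]
cv2.imwrite("pics/c.png",np.vstack([a,np.hstack([f(side,c),f(sc,d),np.zeros((300,200,3),np.uint8)])]))
X=cloud(w).reshape(-1,3);ok=w["depth"].ravel()>0
hm=ok&(abs(X[:,2]-.039)<.004)&(np.hypot(X[:,0]-.63,X[:,1]+.117)<.045)
r=cv2.minAreaRect(X[hm][:,:2].astype(np.float32)*1000);print(hm.sum(),r)
s=observe();R=Ro.from_quat(np.array(s["tool_rot"])[[1,2,3,0]])
print("tip est px",pix(np.array(s["tcp_pos"])+R.apply([[.058,0,.0525],[.058,0,-.02]]),w),"hole px",pix([.624,-.118,.039],w))
E
```

```text
t 6.7 tcp [ 0.5666 -0.1214  0.2007] T [-0.0014  0.0106  0.0015] A [-0.0008  0.0004  0.0012] F [-0.2  0.4 -0.6] w 0.175 g 68.58362674713135
[284 153] [229 230]
3616 ((632.1851196289062, -119.33018493652344), (73.26536560058594, 74.23802185058594), 9.314873695373535)
tip est px [[250.51674523 118.18817761]
 [247.12851459 131.57623678]] hole px [[258.60243278 110.60256113]]
```

View pics/c.png

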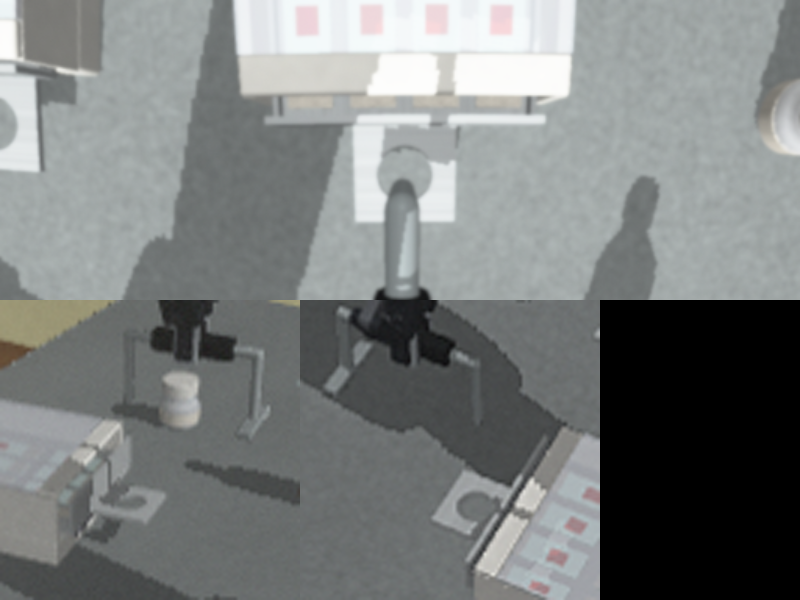

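Run:
```python
from h import *
P=[]
for i in range(5):
    w=get_image("wrist"); s=observe(); P.append(s["tcp_pos"]); 
    print(np.array(s["tcp_pos"]).round(4),onplane((257.3,118),.148,w).round(4),onplane((259,110.2),.039,w).round(4))
print(np.mean(P,0))
side=get_image("side");sc=get_image("scene")
from scipy.optimize import least_squares
f=lambda X:np.r_[pix(X,side)[0]-[276.7,137],pix(X,sc)[0]-[238.3,220.7]]
r=least_squares(f,[.62,-.12,.15]);print("tip tri",r.x,r.fun)
f=lambda X:np.r_[pix(X,side)[0]-[234+135/3,103+201/3],pix(X,sc)[0]-[179+178/3,180+208/3]]
r=least_squares(f,[.62,-.12,.15]);print("hole tri",r.x,r.fun)
```

```text
[ 0.5668 -0.1213  0.2009] [ 0.6253 -0.1125  0.148 ] [ 0.6253 -0.1142  0.039 ]
[ 0.5669 -0.1215  0.2011] [ 0.6255 -0.1124  0.148 ] [ 0.6256 -0.1141  0.039 ]
[ 0.567  -0.1217  0.2012] [ 0.6256 -0.1126  0.148 ] [ 0.6257 -0.1144  0.039 ]
[ 0.567  -0.122   0.2013] [ 0.6257 -0.1129  0.148 ] [ 0.6258 -0.1147  0.039 ]
[ 0.567  -0.1223  0.2013] [ 0.6257 -0.1132  0.148 ] [ 0.6259 -0.115   0.039 ]
[ 0.56693648 -0.1217767   0.20116711]
tip tri [ 0.62294485 -0.11269754  0.14789017] [-0.43977039  0.0288978  -0.37627748 -0.0346342 ]
hole tri [ 0.62108222 -0.11838878  0.03808214] [-1.82876763  0.1133612  -1.5770419  -0.13850112]
```

```bash
python3 -m handwheel '[{"gripper":1,"tx":-0.003,"ty":0.007,"tz":0.06,"ax":0,"ay":0,"az":0},{"gripper":1,"tx":-0.003,"ty":0.007,"tz":0.13,"ax":0,"ay":0,"az":0},{"gripper":1,"tx":-0.003,"ty":0.007,"tz":0.18,"ax":0,"ay":0,"az":0},{"gripper":1,"tx":-0.003,"ty":0.007,"tz":0.19,"ax":0,"ay":0,"az":0},{"gripper":1,"tx":-0.003,"ty":0.007,"tz":0.19,"ax":0,"ay":0,"az":0},{"gripper":1,"tx":-0.003,"ty":0.007,"tz":0.19,"ax":0,"ay":0,"az":0}]'
python3 - <<'E'
from h import *
side=get_image("side");sc=get_image("scene");w=get_image("wrist")
c=pix([.62,-.12,.06],side)[0].astype(int);d=pix([.62,-.12,.06],sc)[0].astype(int);print(c,d)
f=lambda im,c:cv2.resize(im["color"][c[1]-30:c[1]+30,c[0]-40:c[0]+40,::-1],(400,300),interpolation=cv2.INTER_CUBIC)
a=cv2.resize(w["color"][...,::-1],(800,600))[:300]
cv2.imwrite("pics/d.png",np.vstack([a,np.hstack([f(side,c),f(sc,d)])]))
E
```

```text
time_s: 7.55
tcp_pos: [0.5669, -0.1269, 0.1071]
tool_rot: [0.0, 0.997, 0.075, 0.001]
ft_force: [-0.2, 0.0, 0.2]
grip_width: 0.174
grasp_force: 68.5
[277 163] [235 244]
```

View pics/d.png

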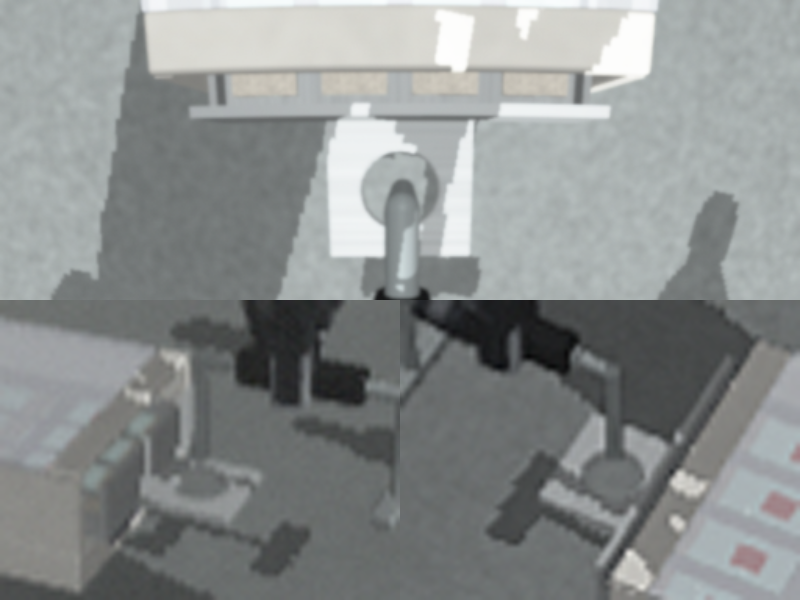

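The tip hangs centred over the hole in all three views: the wrist view has the tip in the hole circle at (400,188), and in the side and scene crops the leg ends just above the hole's centre. Next I go down.

```bash
python3 -m handwheel '[{"gripper":1,"tx":0,"ty":0,"tz":0.02,"ax":0,"ay":0,"az":0},{"gripper":1,"tx":0,"ty":0,"tz":0.04,"ax":0,"ay":0,"az":0},{"gripper":1,"tx":0,"ty":0,"tz":0.06,"ax":0,"ay":0,"az":0},{"gripper":1,"tx":0,"ty":0,"tz":0.077,"ax":0,"ay":0,"az":0},{"gripper":1,"tx":0,"ty":0,"tz":0.077,"ax":0,"ay":0,"az":0},{"gripper":1,"tx":0,"ty":0,"tz":0.077,"ax":0,"ay":0,"az":0},{"gripper":1,"tx":0,"ty":0,"tz":0.077,"ax":0,"ay":0,"az":0},{"gripper":1,"tx":0,"ty":0,"tz":0.077,"ax":0,"ay":0,"az":0}]'
```

```text
time_s: 8.37
tcp_pos: [0.5665, -0.1271, 0.068]
tool_rot: [0.0, 0.997, 0.075, 0.0]
ft_force: [-0.3, -0.5, -2.2]
grip_width: 0.176
grasp_force: 68.6
```

```bash
python3 -m handwheel '[{"gripper":1,"tx":-0.015,"ty":0,"tz":0,"ax":0,"ay":0,"az":0},{"gripper":1,"tx":-0.035,"ty":0,"tz":0,"ax":0,"ay":0,"az":0},{"gripper":1,"tx":-0.06,"ty":0,"tz":0,"ax":0,"ay":0,"az":0},{"gripper":1,"tx":-0.09,"ty":0,"tz":0,"ax":0,"ay":0,"az":0},{"gripper":1,"tx":-0.12,"ty":0,"tz":0,"ax":0,"ay":0,"az":0},{"gripper":1,"tx":-0.15,"ty":0,"tz":0,"ax":0,"ay":0,"az":0},{"gripper":1,"tx":-0.18,"ty":0,"tz":0,"ax":0,"ay":0,"az":0},{"gripper":1,"tx":-0.2,"ty":0,"tz":0,"ax":0,"ay":0,"az":0}]' && python3 -m handwheel '[{"gripper":1,"tx":-0.008,"ty":0,"tz":0,"ax":0,"ay":0,"az":0},{"gripper":1,"tx":-0.01,"ty":0,"tz":0,"ax":0,"ay":0,"az":0},{"gripper":1,"tx":-0.01,"ty":0,"tz":0,"ax":0,"ay":0,"az":0},{"gripper":1,"tx":-0.01,"ty":0,"tz":0,"ax":0,"ay":0,"az":0},{"gripper":1,"tx":-0.01,"ty":0,"tz":0,"ax":0,"ay":0,"az":0}]'
python3 - <<'E'
from h import *
side=get_image("side");sc=get_image("scene");w=get_image("wrist")
c=pix([.55,-.12,.06],side)[0].astype(int);d=pix([.55,-.12,.06],sc)[0].astype(int);print(c,d)
f=lambda im,c:cv2.resize(im["color"][c[1]-45:c[1]+45,c[0]-60:c[0]+60,::-1],(400,300),interpolation=cv2.INTER_CUBIC)
a=cv2.resize(w["color"][...,::-1],(800,600))[:300]
cv2.imwrite("pics/e.png",np.vstack([a,np.hstack([f(side,c),f(sc,d)])]))
for n,im in(("side",side),("scene",sc)):
  for r in search_frame("wide_hole",im)[:2]: print(n,r["conf"],world(r["xyz"],im).round(3))
E
```

```text
time_s: 9.03
tcp_pos: [0.4654, -0.1424, 0.0681]
tool_rot: [0.0, 0.997, 0.074, 0.0]
ft_force: [0.9, 1.2, -1.6]
grip_width: 0.17
grasp_force: 68.9
time_s: 9.45
tcp_pos: [0.4627, -0.1426, 0.0677]
tool_rot: [-0.0, 0.997, 0.075, 0.0]
ft_force: [0.1, -0.8, -2.4]
grip_width: 0.171
grasp_force: 68.9
[299 169] [214 231]
side 0.98 [ 0.609 -0.118  0.042]
scene 0.62 [ 0.595 -0.125  0.043]
```

View pics/e.png

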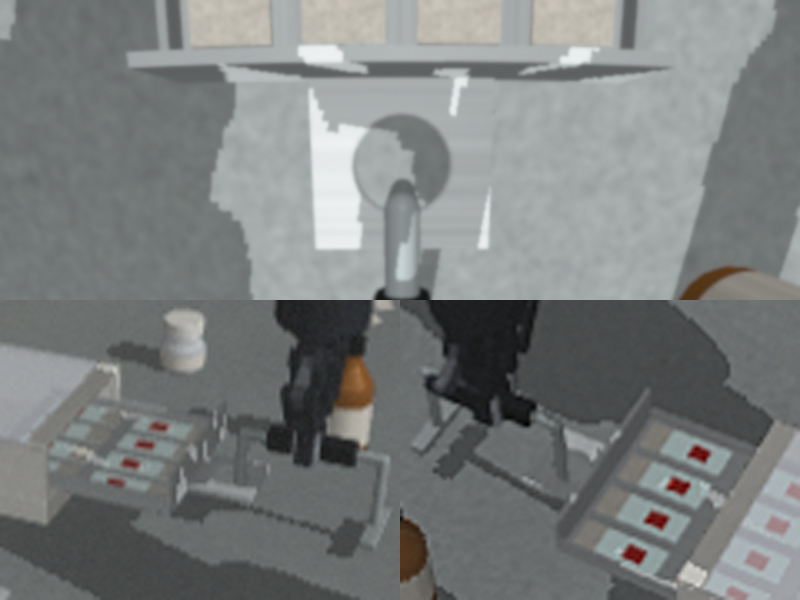

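Run:
```python
from h import *
w=get_image("wrist"); h=onplane((257,103.7),.039,w); print(h, "travel",(np.array([.625,-.117])-h[:2])@[.989,.15])
rel([.45,-.14,.11],8.6)
```

```text
[ 0.52995806 -0.13234772  0.039     ] travel 0.09629863769927077
t 9.75 tcp [ 0.4623 -0.1426  0.0676] T [-0.0236 -0.0088 -0.0848] A [-0.0001  0.     -0.0003] F [-0.4 -0.1 -1.1] w 0.177 g 68.94360065460205
```

```bash
python3 -m handwheel '[{"gripper":1,"tx":0.012,"ty":0,"tz":0,"ax":0,"ay":0,"az":0},{"gripper":1,"tx":0.012,"ty":0,"tz":0,"ax":0,"ay":0,"az":0},{"gripper":1,"tx":0.012,"ty":0,"tz":-0.03,"ax":0,"ay":0,"az":0},{"gripper":1,"tx":0.012,"ty":0,"tz":-0.08,"ax":0,"ay":0,"az":0},{"gripper":1,"tx":0.012,"ty":0,"tz":-0.14,"ax":0,"ay":0,"az":0},{"gripper":1,"tx":0.012,"ty":0,"tz":-0.18,"ax":0,"ay":0,"az":0},{"gripper":1,"tx":0.012,"ty":0,"tz":-0.18,"ax":0,"ay":0,"az":0}]' && python3 -m handwheel '[{"gripper":1,"tx":0,"ty":-0.05,"tz":0,"ax":0,"ay":0,"az":0},{"gripper":1,"tx":0.01,"ty":-0.12,"tz":0,"ax":0,"ay":0,"az":0},{"gripper":1,"tx":0.02,"ty":-0.19,"tz":0,"ax":0,"ay":0,"az":0},{"gripper":1,"tx":0.03,"ty":-0.26,"tz":0,"ax":0,"ay":0,"az":0},{"gripper":1,"tx":0.03,"ty":-0.32,"tz":0,"ax":0,"ay":0,"az":0},{"gripper":1,"tx":0.03,"ty":-0.34,"tz":0,"ax":0,"ay":0,"az":0},{"gripper":1,"tx":0.03,"ty":-0.34,"tz":0,"ax":0,"ay":0,"az":0},{"gripper":1,"tx":0.03,"ty":-0.34,"tz":0,"ax":0,"ay":0,"az":0}]'
python3 - <<'E'
from h import *
sc=get_image("side");w=get_image("wrist")
d=pix([.48,0,.06],sc)[0].astype(int)
f=lambda im,c:cv2.resize(im["color"][c[1]-60:c[1]+60,c[0]-80:c[0]+80,::-1],(400,300),interpolation=cv2.INTER_CUBIC)
cv2.imwrite("pics/g.png",np.hstack([cv2.resize(w["color"][...,::-1],(400,300)),f(sc,d)]))
rel([.455,.03,.056],8.6)
X=cloud(w).reshape(-1,3);ok=w["depth"].ravel()>0
hm=ok&(abs(X[:,2]-.039)<.004)&(np.hypot(X[:,0]-.53,X[:,1]+.132)<.045);print(hm.sum(),X[hm].mean(0) if hm.any() else 0)
E
```

```text
time_s: 10.33
tcp_pos: [0.4715, -0.1425, 0.1619]
tool_rot: [0.002, 0.997, 0.075, 0.004]
ft_force: [1.6, -0.0, -1.4]
grip_width: 0.173
grasp_force: 69.1
time_s: 11.0
tcp_pos: [0.4573, 0.0285, 0.1572]
tool_rot: [0.0, 0.997, 0.076, -0.0]
ft_force: [0.0, -0.1, -2.8]
grip_width: 0.175
grasp_force: 69.0
t 11.1 tcp [0.4576 0.0269 0.1573] T [-0.0042 -0.007   0.2026] A [ 0.0004  0.0004 -0.0016] F [-0.3 -0.5 -0.2] w 0.174 g 68.95466923713684
4540 [ 0.53663013 -0.12985491  0.03935265]
```

View pics/g.png

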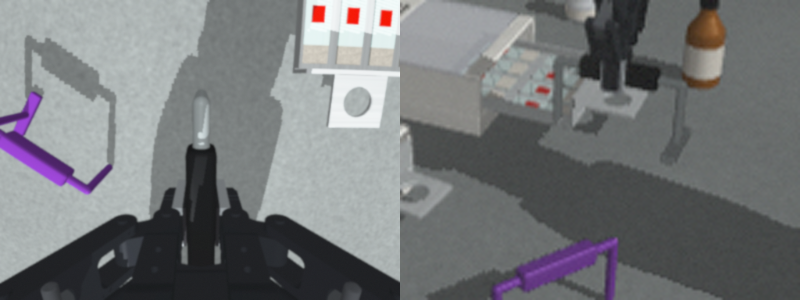

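The tray is still out with its hole free (wrist crop (357,100)), and the bench under the hook is clear. The purple hook lies well to the left. Next I set the hook down.

```bash
python3 -m handwheel '[{"gripper":1,"tx":0,"ty":0,"tz":0.06,"ax":0,"ay":0,"az":0},{"gripper":1,"tx":0,"ty":0,"tz":0.12,"ax":0,"ay":0,"az":0},{"gripper":1,"tx":0,"ty":0,"tz":0.17,"ax":0,"ay":0,"az":0},{"gripper":1,"tx":0,"ty":0,"tz":0.19,"ax":0,"ay":0,"az":0},{"gripper":1,"tx":0,"ty":0,"tz":0.198,"ax":0,"ay":0,"az":0},{"gripper":1,"tx":0,"ty":0,"tz":0.202,"ax":0,"ay":0,"az":0},{"gripper":1,"tx":0,"ty":0,"tz":0.204,"ax":0,"ay":0,"az":0},{"gripper":1,"tx":0,"ty":0,"tz":0.204,"ax":0,"ay":0,"az":0}]' && python3 -m handwheel '[{"gripper":1,"tx":0,"ty":0,"tz":0,"ax":0,"ay":0,"az":0},{"gripper":1,"tx":0,"ty":0,"tz":0.002,"ax":0,"ay":0,"az":0},{"gripper":1,"tx":0,"ty":0,"tz":0.003,"ax":0,"ay":0,"az":0},{"gripper":1,"tx":0,"ty":0,"tz":0.003,"ax":0,"ay":0,"az":0}]'
```

```text
time_s: 11.77
tcp_pos: [0.4588, 0.0283, 0.0567]
tool_rot: [0.0, 0.997, 0.074, 0.001]
ft_force: [0.2, 1.0, -1.7]
grip_width: 0.176
grasp_force: 68.9
time_s: 12.1
tcp_pos: [0.4578, 0.0284, 0.0545]
tool_rot: [0.0, 0.997, 0.075, 0.0]
ft_force: [-0.2, 1.2, -2.2]
grip_width: 0.176
grasp_force: 68.9
```

Not yet in contact, so I go down a little more.

```bash
python3 -m handwheel '[{"gripper":1,"tx":0,"ty":0,"tz":0.001,"ax":0,"ay":0,"az":0},{"gripper":1,"tx":0,"ty":0,"tz":0.002,"ax":0,"ay":0,"az":0},{"gripper":1,"tx":0,"ty":0,"tz":0.003,"ax":0,"ay":0,"az":0},{"gripper":1,"tx":0,"ty":0,"tz":0.003,"ax":0,"ay":0,"az":0}]'; python3 -m handwheel '[{"gripper":1,"tx":0,"ty":0,"tz":0.001,"ax":0,"ay":0,"az":0},{"gripper":1,"tx":0,"ty":0,"tz":0.002,"ax":0,"ay":0,"az":0},{"gripper":1,"tx":0,"ty":0,"tz":0.002,"ax":0,"ay":0,"az":0}]'
```

```text
time_s: 12.43
tcp_pos: [0.458, 0.0285, 0.0536]
tool_rot: [0.0, 0.997, 0.075, 0.0]
ft_force: [-3.5, -0.2, 10.4]
grip_width: 0.179
grasp_force: 70.8
time_s: 12.68
tcp_pos: [0.4581, 0.0284, 0.0534]
tool_rot: [0.001, 0.997, 0.075, 0.0]
ft_force: [-6.5, -0.9, 22.0]
grip_width: 0.172
grasp_force: 72.5
```

```bash
python3 -m handwheel '[{"gripper":1,"tx":0,"ty":0,"tz":-0.003,"ax":0,"ay":0,"az":0},{"gripper":1,"tx":0,"ty":0,"tz":-0.003,"ax":0,"ay":0,"az":0},{"gripper":0.3,"tx":0,"ty":0,"tz":-0.003,"ax":0,"ay":0,"az":0},{"gripper":0.3,"tx":0,"ty":0,"tz":-0.003,"ax":0,"ay":0,"az":0},{"gripper":0.3,"tx":0,"ty":0,"tz":-0.003,"ax":0,"ay":0,"az":0},{"gripper":0.3,"tx":0,"ty":0,"tz":-0.003,"ax":0,"ay":0,"az":0},{"gripper":0.3,"tx":0,"ty":0,"tz":-0.003,"ax":0,"ay":0,"az":0},{"gripper":0.3,"tx":0,"ty":0,"tz":-0.003,"ax":0,"ay":0,"az":0}]' && python3 -m handwheel '[{"gripper":0.3,"tx":0,"ty":0,"tz":-0.04,"ax":0,"ay":0,"az":0},{"gripper":0.3,"tx":0,"ty":0,"tz":-0.1,"ax":0,"ay":0,"az":0},{"gripper":0.3,"tx":-0.05,"ty":0,"tz":-0.18,"ax":0,"ay":0,"az":0},{"gripper":0.3,"tx":-0.1,"ty":0,"tz":-0.26,"ax":0,"ay":0,"az":0},{"gripper":0.3,"tx":-0.1,"ty":0,"tz":-0.34,"ax":0,"ay":0,"az":0},{"gripper":0.3,"tx":-0.1,"ty":0,"tz":-0.4,"ax":0,"ay":0,"az":0},{"gripper":0.3,"tx":-0.1,"ty":0,"tz":-0.4,"ax":0,"ay":0,"az":0},{"gripper":0.3,"tx":-0.1,"ty":0,"tz":-0.4,"ax":0,"ay":0,"az":0}]'
python3 - <<'E'
from h import *
ims=[get_image("wrist"),get_image("side")]
cv2.imwrite("pics/z.png",np.hstack([cv2.resize(i["color"][...,::-1],(400,300)) for i in ims]))
E
```

```text
time_s: 13.35
tcp_pos: [0.4576, 0.0285, 0.0531]
tool_rot: [-0.0, 0.997, 0.075, -0.0]
ft_force: [-0.1, 0.9, 0.5]
grip_width: 0.701
grasp_force: 0.0
time_s: 14.02
tcp_pos: [0.4099, 0.0208, 0.2556]
tool_rot: [0.001, 0.997, 0.074, 0.003]
ft_force: [0.1, -0.3, -0.5]
grip_width: 0.701
grasp_force: 0.0
```

View pics/z.png

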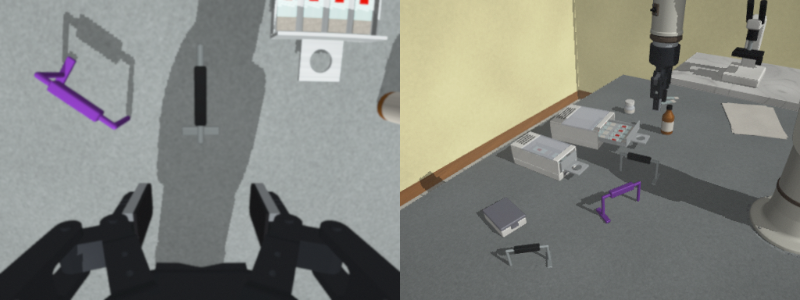

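The hook stands upright (wrist crop (200,95)), clear of the tray. The wide tray is out, the narrow one is shut, and the gripper is free.

```bash
python3 -c "
from workcell import *
print(hand_in())"
```

```text
the job is handed in; nothing more can be done
None
```

I pulled the wide tray out about 10 cm with the hook, stood the hook upright on the bench clear of the tray, left the narrow tray closed, and handed the job in at about 14 s; no verdict came back.

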